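# Snap the screw case shut

### The job

The screw case with the orange lid is closed but its three white snap tabs are still up. Press each tab straight down, one after the other, until all three are fully home, and leave the case standing where it is.

Things in the scene. Friction and masses are not known exactly. Their poses are not given: they have to be found in the camera images.
- case_lid (a point): Centre of the ORANGE lid's top, 62 mm above the bench, on a loose grey case (1.5 kg, 150 mm in x, 190 mm in y). Its x axis points to the hinged back edge, y to the left edge, z up. White snap tabs stand up at mid front, left and right edge. A like case with a BLUE lid, its tabs already down, stands beside it (left or right) and is no part of the job.
- tab_front (a joint): White snap tab, middle of the front edge (the edge opposite the hinge) of the orange lid. Flat pad, 26 mm along lid x, 38 mm along lid y; at value 0 its top centre lies at (-0.079, 0, 0.015) m in case_lid's axes. Slides straight down; value = m pressed: starts at 0 to 0.002, 0.010 = home on a hard stop (pad top 5 mm above the lid). Takes about 4 N; no spring, stays where left.
- tab_left (a joint): White snap tab, middle of the left edge of the orange lid. Flat pad, 26 mm along lid y, 38 mm along lid x; at value 0 its top centre lies at (0, +0.099, 0.015) m in case_lid's axes. Slides straight down; value = m pressed: starts at 0 to 0.002, 0.010 = home on a hard stop (pad top 5 mm above the lid). Takes about 4 N; no spring, stays where left.
- tab_right (a joint): White snap tab, middle of the right edge of the orange lid. Flat pad, 26 mm along lid y, 38 mm along lid x; at value 0 its top centre lies at (0, -0.099, 0.015) m in case_lid's axes. Slides straight down; value = m pressed: starts at 0 to 0.002, 0.010 = home on a hard stop (pad top 5 mm above the lid). Takes about 4 N; no spring, stays where left.

How it is judged:
By the outcome, as a careful person would: the job done as asked, in the order asked, and still so for the second after the job is handed in, with the robot touching nothing.
It also fails if it takes over 32 s, if anything falls off the work surface, if the arm or the gripper's body presses on something with over 40 N, if the wrist force passes 120 N, or if a joint passes its speed limit or range.

### The arm

A 6-joint arm with a two-finger parallel gripper is mounted at the origin on a cart in front of the work surface, level with it; the furniture and walls round the work are solid. World frame = base frame: x ahead of the robot, y to its left, z up, the work surface at z = 0. Lengths are in m, angles in rad, forces in N, time in s.
With the tool pointing down it reaches from about 0.35 to 0.975 m from the base axis. Payload 4.9 kg.
Tool frame: the origin (TCP) lies on the centre line of the jaws, within the pads' length; the fingertips stand 11 mm ahead of it and the grasp point (between the pads) lies 8 mm behind it; z points along the fingers, y is the direction in which the jaws open and shut (so a half turn about z gives the same grasp; the last joint's range is limited). The gripper opens to 85 mm and grips with 20 to 120 N. Pads are 22 mm wide; open, the fingers measure 114 mm over their backs; the gripper's body (76 mm by 85 mm) begins 54 mm behind the grasp point. The pads swing forward as they close: fully open they stand 13 mm farther back than shut.
Start: joints at [1.121, 0.053, 1.613, -0, 1.476, -0.119], TCP at [0.203, 0.591, 0.212] pointing down, gripper open.
Joint ranges: [-3.01, 3.01], [-1.01, 2.22], [0.06, 2.58], [-1.02, 4.17], [0.09, 2.62], [-3.14, 3.14]. Speed limits (rad/s): [2.57, 2.57, 3.14, 3.14, 3.14, 3.14].

### API

Orientations are given as a rotation vector (axis times angle).
In Python, from station import ctrl gives the robot as it stands.
- The arm moves only by the tool send_rows, never from a script. Its argument "series" is a list of rows, each an object of numbers: "tx", "ty", "tz": the shift along the tool's x, y, z in cm; "wx", "wy", "wz": the turn, a rotation vector about the tool's x, y, z in rad; "jaw": the closure, from 0 (fully open) to 1 (shut). In form: [{"tx": .., "ty": .., "tz": .., "wx": .., "wy": .., "wz": .., "jaw": ..}, ...]. A call has 1 to 5 rows; each row shifts and turns the pose as measured when the row begins, along the tool's axes as they then stand; what a row does not reach is not made up. A row lasts 1/8 s, in which the tool goes at most 62.5 mm and 10.7 degrees, less where a joint would pass 70% of its speed; a pose out of reach is approached as far as the arm can. A call is refused whole if a number of a shift passes 6.25 or a number of a turn 0.188, either way. A call with a gripper value outside its range is refused whole. The fingers move at their own pace and stop on an object; "squeeze" is the grip in N (left out, the last holds). Time passes only in rows, so rows that do not move let the fingers close. It gives the time, the measured TCP pose, the force and the opening at its end, in the units of the state.
- ctrl.get_obs(): the state, without advancing time (a new reading comes with each control period).
- ctrl.get_image(name): name is "scene" or "top" or "wrist"; returns the picture (480x640x3 uint8, red, green, blue); there is no depth.
- ctrl.camera_info(name): a dict with "mtx" (3x3 intrinsics, pixels), "k1" (the pictures are not rectified: a ray, as slopes to the right and down, at radius r is drawn at 1 + k1 r^2 times it, then the intrinsics apply), "R" (3x3) and "t" (3): a world point X has camera coordinates R X + t. Camera axes: x right, y down, z forward; pixel columns grow to the right and rows downward; lengths in m; the calibration is good to about 2 mm. A picture is of the moment at which its call begins: read the wrist's pose just before it. camera_info takes no time and is no camera call; for the wrist camera it gives the pose at the moment of the call.
- ctrl.finish_job(): hands the job in, once; it reports no verdict.
The state is a dict: "t": time; "q": joint angles; "dq": joint speeds; "effort": joint torques, N m; "tool_pos": TCP position; "tool_rot": TCP orientation; "contact_force": force on the tool from outside, world axes, zero at the start; "wrist_torque": the same for the moment, N m; "opening": finger opening in m.
Only numpy, scipy, OpenCV 4.12 (cv2) and the standard library are available. Lean on these libraries where they do the work, as an engineer would, in place of code of your own. Each camera call takes 0.05 s, during which the arm holds its last target.

## Working session

There is one attempt and no reset: what is moved stays moved. The work goes in short steps, Python scripts to look and compute and a tool call to move; the robot and the scene stay as the last step left them, time stands still between calls to the robot, and variables do not carry over. Pictures are saved under pics/ and viewed, and the job is handed in when it is done.

Besides the shell and the picture viewer there is one more tool, called after "Request:" by a JSON object that holds its "api" and its "payload", one argument or row to a line. send_rows: Moves the arm, as the interface text tells. Its arguments: {"type":"object","properties":{"series":{"type":"array"},"squeeze":{"type":"number"}},"required":["series"]}

```bash
ls; mkdir -p pics; python3 - <<'E'
from station import ctrl
import cv2,numpy as np
o=ctrl.get_obs(); print(o)
for n in ["scene","top","wrist"]:
    c=ctrl.camera_info(n); print(n,c)
    im=ctrl.get_image(n); cv2.imwrite(f"pics/{n}0.png",im[:,:,::-1])
E
```

```text
pics
{'t': 0.0, 'q': array([ 1.12100495e+00,  5.33469779e-02,  1.61427608e+00,  1.03716569e-05,
        1.47595594e+00, -1.19010124e-01]), 'dq': array([ 0.00013695,  0.00057698,  0.00038133, -0.00045797, -0.00220718,
       -0.00062771]), 'effort': array([ 2.21002258e-03, -3.93668354e+01, -3.70181465e+01, -3.21413415e-05,
        6.87009029e-03,  2.86960915e-05]), 'tool_pos': array([0.20271042, 0.59053515, 0.21027986]), 'tool_rot': array([-5.17132311e-01, -3.09816169e+00,  2.98971242e-03]), 'contact_force': array([-0.44258699, -1.2637484 ,  0.36780032]), 'wrist_torque': array([-0.02766771, -0.01902728, -0.01133529]), 'opening': 0.08516502299153528}
scene {'mtx': array([[618.94805478,   0.        , 317.43040846],
       [  0.        , 618.94805478, 242.56056217],
       [  0.        ,   0.        ,   1.        ]]), 'k1': -0.07770847052822129, 'R': array([[ 0.76587408, -0.64293217, -0.0086664 ],
       [-0.39354143, -0.45805063, -0.79706635],
       [ 0.50848995,  0.61386305, -0.60382955]]), 't': array([-0.40437857,  0.30313759,  1.17950459])}
top {'mtx': array([[587.49107023,   0.        , 321.35565694],
       [  0.        , 587.49107023, 235.34883328],
       [  0.        ,   0.        ,   1.        ]]), 'k1': -0.0028122242533684073, 'R': array([[-0.00592585, -0.99998182,  0.00111679],
       [-0.99106194,  0.00572415, -0.13327965],
       [ 0.13327083, -0.0018966 , -0.99107784]]), 't': array([-8.50150208e-04,  5.45757016e-01,  1.26281864e+00])}
wrist {'mtx': array([[367.18568209,   0.        , 313.02764362],
       [  0.        , 367.18568209, 238.44374396],
       [  0.        ,   0.        ,   1.        ]]), 'k1': 0.017511032560168997, 'R': array([[ 0.32362656,  0.94618238, -0.00217858],
       [ 0.90180103, -0.30774807,  0.30339087],
       [ 0.28639264, -0.10014999, -0.9528637 ]]), 't': array([-0.6246369 , -0.04022848,  0.38095174])}
```

View pics/top0.png

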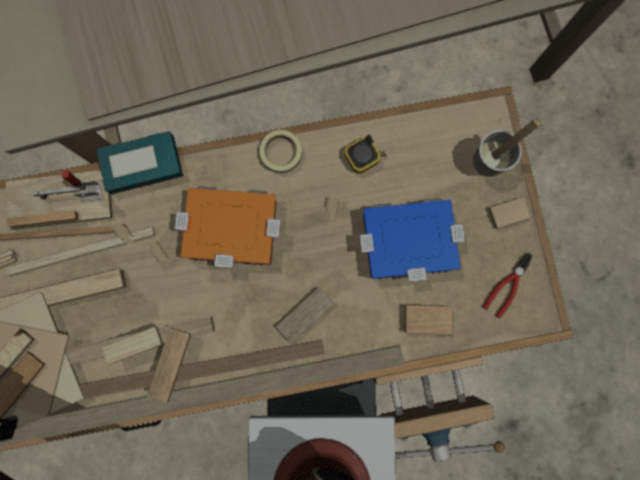

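View pics/scene0.png

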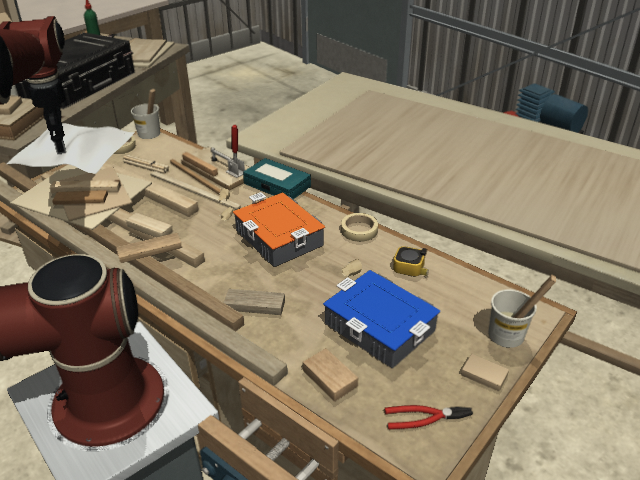

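View pics/wrist0.png

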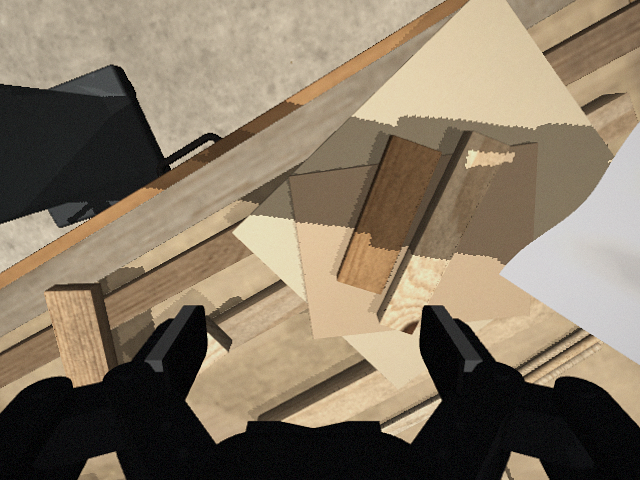

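The top view shows the orange lid at about (229,227). Its white tabs are at (181,221) for left, (273,228) for right and (223,261) for front. The blue case is to the right at about (411,239). In the scene view the orange tabs are at about (258,197), (301,238) and (250,228). Next I'll measure these in both views.

```bash
cat > h.py <<'E'
import cv2,numpy as np
def ray(c,uv):
    K=c["mtx"]; d=np.array([c["k1"],0,0,0,0.])
    p=cv2.undistortPoints(np.array([[uv]],float),K,d,None,None,None)[0,0] if False else cv2.undistortPointsIter(np.array([[uv]],float),K,d,np.eye(3),np.eye(3),(3,50,1e-10))[0,0]
    v=c["R"].T@np.array([p[0],p[1],1.]); o=-c["R"].T@c["t"]; return o,v/np.linalg.norm(v)
def plane(c,uv,z):
    o,v=ray(c,uv); return o+v*(z-o[2])/v[2]
def tri(c1,u1,c2,u2):
    o1,v1=ray(c1,u1);o2,v2=ray(c2,u2)
    s=np.linalg.lstsq(np.c_[v1,-v2],o2-o1,rcond=None)[0]
    a=o1+s[0]*v1;b=o2+s[1]*v2
    return (a+b)/2,np.linalg.norm(a-b)
def proj(c,X):
    r=cv2.Rodrigues(c["R"])[0]
    return cv2.projectPoints(np.array([X],float),r,c["t"],c["mtx"],np.array([c["k1"],0,0,0,0.]))[0][0,0]
E
python3 - <<'E'
from station import ctrl
from h import *
print(ctrl.get_obs()["t"])
for n,box in [("top",(165,180,290,275)),("scene",(225,180,335,270))]:
    im=cv2.imread(f"pics/{n}0.png"); hsv=cv2.cvtColor(im,cv2.COLOR_BGR2HSV)
    x0,y0,x1,y1=box
    sub=hsv[y0:y1,x0:x1]
    w=((sub[...,1]<40)&(sub[...,2]>125)).astype(np.uint8)
    k,l,s,ce=cv2.connectedComponentsWithStats(w)
    for i in range(1,k):
        if s[i,4]>15: print(n,s[i]+[x0,y0,0,0,0],ce[i]+[x0,y0])
    o=((sub[...,0]<15)&(sub[...,1]>180)&(sub[...,2]>80)).astype(np.uint8)
    k,l,s,ce=cv2.connectedComponentsWithStats(o); i=1+np.argmax(s[1:,4]); 
    cn=cv2.findContours((l==i).astype(np.uint8),0,2)[0]; r=cv2.minAreaRect(max(cn,key=len)); print(n,'lid',ce[i]+[x0,y0],(r[0][0]+x0,r[0][1]+y0),r[1:])
    crop=cv2.resize(im[y0:y1,x0:x1],None,fx=6,fy=6,interpolation=cv2.INTER_NEAREST); cv2.imwrite(f"pics/{n}crop.png",crop[:600,:800])
E
```

```text
0.15
top [175 212  13  18 193] [181.25906736 220.56994819]
top [267 219  13  18 198] [272.98484848 227.68181818]
top [215 255  18  13 200] [223.43 260.69]
top lid [205.28230769 215.89769231] (214.3330307006836, 224.76947021484375) ((58.88051223754883, 69.03598022460938), 6.072456359863281)
scene [249 192  17  10  93] [256.93548387 196.27956989]
scene [243 220  15  11  97] [249.95876289 224.82474227]
scene [291 228  18  11 103] [299.58252427 232.99029126]
scene [296 240  10   8  29] [300.44827586 243.96551724]
scene lid [277.96499602 219.37669053] (278.6035461425781, 219.2485237121582) ((50.30769729614258, 78.61540222167969), 67.38013458251953)
```

View pics/topcrop.png

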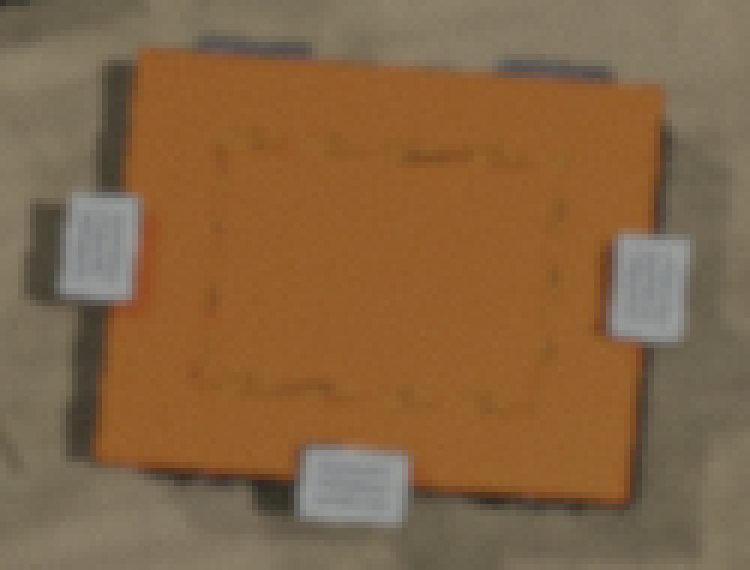

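View pics/scenecrop.png

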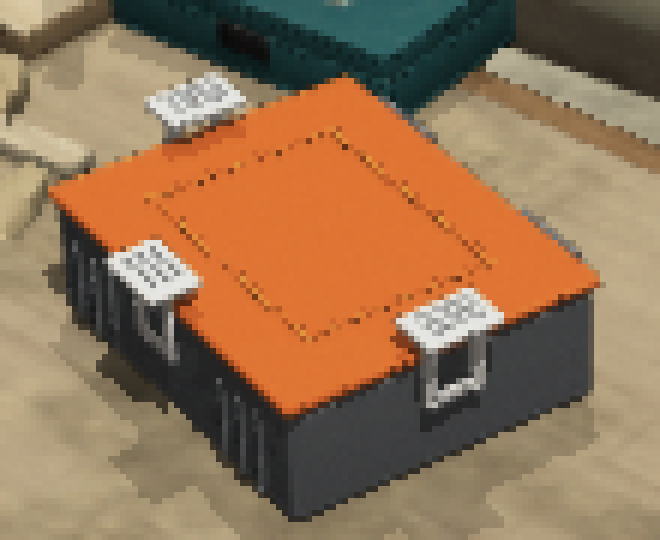

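```bash
python3 - <<'E'
from station import ctrl
from h import *
ct=ctrl.camera_info("top");cs=ctrl.camera_info("scene")
P={}
for n,a,b in [("L",(181.26,220.57),(256.9,196.3)),("R",(272.98,227.68),(299.5,232.9)),("F",(223.43,260.69),(249.9,224.5))]:
    X,e=tri(ct,a,cs,b); P[n]=X
    print(n,X.round(4),"gap",round(e,4),"plane77",plane(ct,a,.077).round(4),"scene plane",plane(cs,b,.077).round(4))
pl={n:plane(ct,a,.077) for n,a in [("L",(181.26,220.57)),("R",(272.98,227.68)),("F",(223.43,260.69))]}
d=pl["L"]-pl["R"]; print("LR",np.linalg.norm(d),"yaw",np.arctan2(-d[0],d[1])); m=(pl["L"]+pl["R"])/2; f=pl["F"]-m; print("mid",m,"f",np.linalg.norm(f),"yaw2",np.arctan2(-f[1],-f[0]))
E
```

```text
L [0.5736 0.2972 0.0773] gap 0.0011 plane77 [0.5741 0.2969 0.077 ] scene plane [0.5734 0.2978 0.077 ]
R [0.5573 0.0999 0.0767] gap 0.0006 plane77 [0.5575 0.0997 0.077 ] scene plane [0.5568 0.0998 0.077 ]
F [0.4867 0.205  0.0774] gap 0.0007 plane77 [0.4871 0.2049 0.077 ] scene plane [0.4867 0.2057 0.077 ]
LR 0.19789521115394543 yaw -0.08390234226211517
mid [0.56579641 0.19833814 0.077     ] f 0.07901548469393498 yaw2 -0.083110230226036
```

The two views agree to about 1 mm. Triangulated heights are 76.7–77.4 mm, the left-right spacing is 197.9 mm (198 expected), the front offset is 79.0 mm (79 expected), and both yaw estimates give −0.083 rad. Next I'll plan the moves.

```bash
cat > go.py <<'E'
import sys
from station import ctrl
from h import *
from scipy.spatial.transform import Rotation as Ro
o=ctrl.get_obs(); p=o["tool_pos"]; R=Ro.from_rotvec(o["tool_rot"])
tg=np.array([float(a) for a in sys.argv[1:4]]); yaw=float(sys.argv[4]) if len(sys.argv)>4 else -0.083
print("t",o["t"],"p",p.round(4),"F",o["contact_force"].round(2),"open",round(o["opening"],4),"q",o["q"].round(2))
print("axes x,y,z:",R.as_matrix().T.round(3).tolist())
print("shift cm tool:",(R.inv().apply(tg-p)*100).round(2))
# wanted: tool z down, tool y along +-lid axis at angle yaw (nearest)
best=min((Ro.from_matrix(np.array([[np.cos(a),np.sin(a),0],[np.sin(a),-np.cos(a),0],[0,0,-1]]).astype(float)) for a in yaw+np.arange(4)*np.pi/2),key=lambda r:(R.inv()*r).magnitude())
print("turn tool rotvec:",(R.inv()*best).as_rotvec().round(3),"wanted x axis",best.as_matrix()[:,0].round(3))
E
python3 go.py 0.487 0.205 0.13
```

```text
t 0.15 p [0.2028 0.5906 0.2105] F [-0.37 -0.52 -0.03] open 0.0853 q [ 1.12  0.05  1.61 -0.    1.48 -0.12]
axes x,y,z: [[-0.946, 0.325, 0.0], [0.325, 0.946, -0.002], [-0.001, -0.001, -1.0]]
shift cm tool: [-39.41 -27.23   8.09]
turn tool rotvec: [-0.002 -0.    -0.248] wanted x axis [-0.997  0.083  0.   ]
```

Request:
{"api": "send_rows", "payload": {
  "series": [
    {"tx": -4.5, "ty": -3.1, "tz": 0.5, "jaw": 1},
    {"tx": -4.5, "ty": -3.1, "tz": 0.5, "jaw": 1},
    {"tx": -4.5, "ty": -3.1, "tz": 0.5, "jaw": 1},
    {"tx": -4.5, "ty": -3.1, "tz": 0.5, "jaw": 1},
    {"tx": -4.5, "ty": -3.1, "tz": 0.5, "jaw": 1}
  ],
  "squeeze": 40
}}

```text
invalid input at $.series[0]: expected keys tx, ty, tz, wx, wy, wz, jaw
```

```bash
python3 go.py 0.487 0.205 0.12
```

```text
t 0.15 p [0.2028 0.5906 0.2105] F [-0.37 -0.52 -0.03] open 0.0853 q [ 1.12  0.05  1.61 -0.    1.48 -0.12]
axes x,y,z: [[-0.946, 0.325, 0.0], [0.325, 0.946, -0.002], [-0.001, -0.001, -1.0]]
shift cm tool: [-39.41 -27.23   9.09]
turn tool rotvec: [-0.002 -0.    -0.248] wanted x axis [-0.997  0.083  0.   ]
```

Request:
{"api": "send_rows", "payload": {
  "series": [
    {"tx": -4.5, "ty": -3.1, "tz": 0.5, "wx": 0, "wy": 0, "wz": 0, "jaw": 1},
    {"tx": -4.5, "ty": -3.1, "tz": 0.5, "wx": 0, "wy": 0, "wz": 0, "jaw": 1},
    {"tx": -4.5, "ty": -3.1, "tz": 0.5, "wx": 0, "wy": 0, "wz": 0, "jaw": 1},
    {"tx": -4.5, "ty": -3.1, "tz": 0.5, "wx": 0, "wy": 0, "wz": 0, "jaw": 1},
    {"tx": -4.5, "ty": -3.1, "tz": 0.5, "wx": 0, "wy": 0, "wz": 0, "jaw": 1}
  ],
  "squeeze": 40
}}

```text
t: 0.78
tool_pos: [0.3673, 0.3672, 0.1835]
tool_rot: [-0.505, -3.1, 0.003]
contact_force: [1.1, 0.7, -0.3]
opening: 0.0003
```

```bash
python3 go.py 0.487 0.205 0.12
```

```text
t 0.775 p [0.3673 0.3672 0.1835] F [ 1.13  0.69 -0.28] open 0.0003 q [ 0.64 -0.18  1.88 -0.    1.44 -0.61]
axes x,y,z: [[-0.948, 0.317, 0.0], [0.317, 0.948, -0.002], [-0.001, -0.002, -1.0]]
shift cm tool: [-16.5  -11.57   6.37]
turn tool rotvec: [-0.002 -0.001 -0.24 ] wanted x axis [-0.997  0.083  0.   ]
```

Request:
{"api": "send_rows", "payload": {
  "series": [
    {"tx": -4.4, "ty": -3.0, "tz": 1.0, "wx": 0, "wy": 0, "wz": 0, "jaw": 1},
    {"tx": -4.4, "ty": -3.0, "tz": 1.0, "wx": 0, "wy": 0, "wz": 0, "jaw": 1},
    {"tx": -4.4, "ty": -3.0, "tz": 1.0, "wx": 0, "wy": 0, "wz": 0, "jaw": 1},
    {"tx": -3.0, "ty": -2.2, "tz": 1.0, "wx": 0, "wy": 0, "wz": -0.12, "jaw": 1},
    {"tx": 0, "ty": 0, "tz": 1.0, "wx": 0, "wy": 0, "wz": -0.12, "jaw": 1}
  ]
}}

```text
t: 1.4
tool_pos: [0.4899, 0.2005, 0.132]
tool_rot: [0.127, 3.139, -0.003]
contact_force: [-0.9, -0.5, -0.1]
opening: 0.0002
```

```bash
python3 go.py 0.487 0.205 0.10
```

```text
t 1.4 p [0.4899 0.2005 0.132 ] F [-0.87 -0.54 -0.05] open 0.0002 q [ 0.25 -0.11  1.91 -0.    1.34 -1.24]
axes x,y,z: [[-0.997, 0.081, -0.0], [0.081, 0.997, -0.002], [0.0, -0.002, -1.0]]
shift cm tool: [0.32 0.43 3.19]
turn tool rotvec: [-0.002  0.     0.002] wanted x axis [-0.997  0.083  0.   ]
```

Request:
{"api": "send_rows", "payload": {
  "series": [
    {"tx": 0.3, "ty": 0.4, "tz": 1.6, "wx": 0, "wy": 0, "wz": 0, "jaw": 1},
    {"tx": 0, "ty": 0, "tz": 1.6, "wx": 0, "wy": 0, "wz": 0, "jaw": 1},
    {"tx": 0, "ty": 0, "tz": 0, "wx": 0, "wy": 0, "wz": 0, "jaw": 1}
  ]
}}

```text
t: 1.78
tool_pos: [0.4852, 0.2048, 0.0959]
tool_rot: [-0.133, -3.135, 0.004]
contact_force: [-0.2, 0.2, 0.5]
opening: 0.0
```

```bash
python3 go.py 0.487 0.205 0.078; python3 - <<'E'
from station import ctrl
import cv2
for n in ["wrist","scene"]:
    im=ctrl.get_image(n)[:,:,::-1]
    cv2.imwrite(f"pics/{n}1.png",im if n=="wrist" else cv2.resize(im[120:320,180:440],None,fx=3,fy=3))
E
```

```text
t 1.775 p [0.4852 0.2048 0.0959] F [-0.2   0.24  0.48] open 0.0 q [ 0.26 -0.08  1.94 -0.    1.28 -1.23]
axes x,y,z: [[-0.996, 0.085, 0.003], [0.085, 0.996, -0.003], [-0.004, -0.002, -1.0]]
shift cm tool: [-0.18  0.04  1.79]
turn tool rotvec: [-0.003 -0.003 -0.002] wanted x axis [-0.997  0.083  0.   ]
```

View pics/wrist1.png

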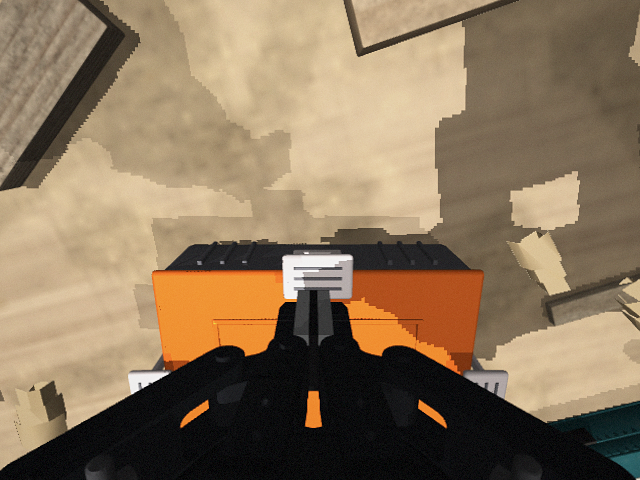

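View pics/scene1.png

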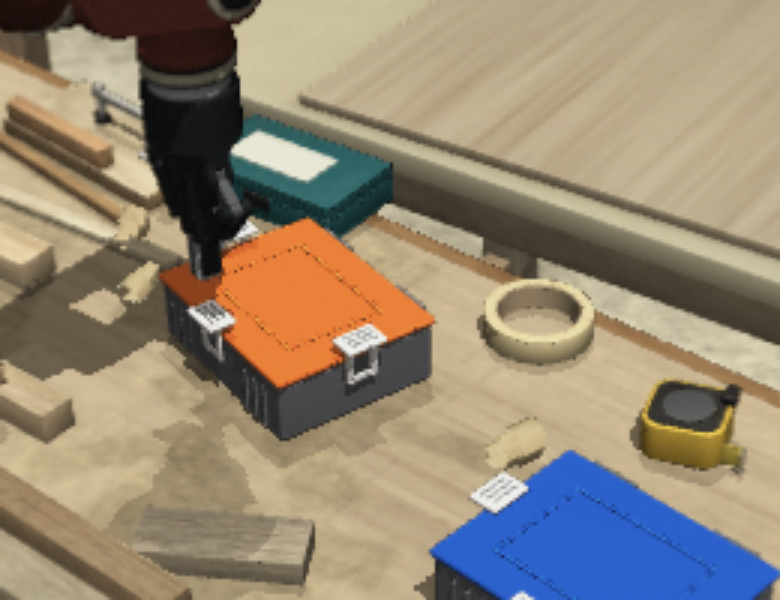

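```bash
python3 - <<'E'
from station import ctrl
from h import *
from scipy.spatial.transform import Rotation as Ro
o=ctrl.get_obs();p=o["tool_pos"];R=Ro.from_rotvec(o["tool_rot"]).as_matrix()
w=ctrl.camera_info("wrist");s=ctrl.camera_info("scene");print(o["t"],p)
for dz in(0.011,0,-.013,-.03): 
  X=p+R[:,2]*dz; print(dz,X.round(4),"wrist",proj(w,X).round(1),"scene",proj(s,X).round(1),((proj(s,X)-[180,120])*3).round(0))
print("pad",proj(w,[.487,.205,.077]),proj(s,[.487,.205,.077]))
im=ctrl.get_image("scene")[:,:,::-1]; cv2.imwrite("pics/s2.png",cv2.resize(im[160:260,210:320],None,fx=6,fy=6,interpolation=0))
for n,uv in [("pad c wrist",(318,277))]:
  print(n,plane(w,uv,.077))
E
```

```text
1.875 [0.48655351 0.205072   0.09786506]
0.011 [0.4865 0.2051 0.0869] wrist [311.5 279.4] scene [249.7 221.3] [209. 304.]
0 [0.4866 0.2051 0.0979] wrist [311.4 288.7] scene [249.4 217.6] [208. 293.]
-0.013 [0.4866 0.2051 0.1109] wrist [311.2 301.1] scene [249.  213.2] [207. 279.]
-0.03 [0.4866 0.2051 0.1279] wrist [311.  320.4] scene [248.4 207.3] [205. 262.]
pad [311.58124053 272.76518217] [250.17136925 224.58628055]
pad c wrist [0.48977313 0.20827497 0.077     ]
```

View pics/s2.png

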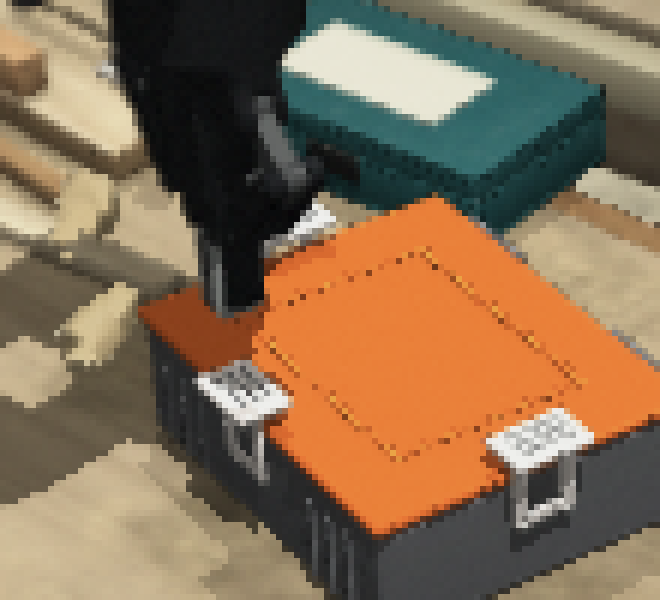

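```bash
python3 - <<'E'
from station import ctrl
from h import *
w=ctrl.camera_info("wrist");s=ctrl.camera_info("scene");tc=ctrl.camera_info("top")
im=ctrl.get_image("wrist")[:,:,::-1]; cv2.imwrite("pics/w2.png",cv2.resize(im[230:380,220:420],None,fx=4,fy=4,interpolation=0))
im=ctrl.get_image("top")[:,:,::-1]; cv2.imwrite("pics/t2.png",cv2.resize(im[190:290,160:290],None,fx=6,fy=6,interpolation=0))
print(ctrl.get_obs()["tool_pos"])
for uv in [(313,288),(313,284),(313,292)]:
  print(tri(w,uv,s,(249.7,211.5)))
E
```

```text
[0.48753515 0.20508654 0.09911562]
(array([0.48474622, 0.20549149, 0.11312095]), np.float64(0.009001826412947436))
(array([0.48374763, 0.20539901, 0.11306617]), np.float64(0.010766283548614657))
(array([0.48572211, 0.20556955, 0.11321899]), np.float64(0.007236141958395137))
```

View pics/w2.png

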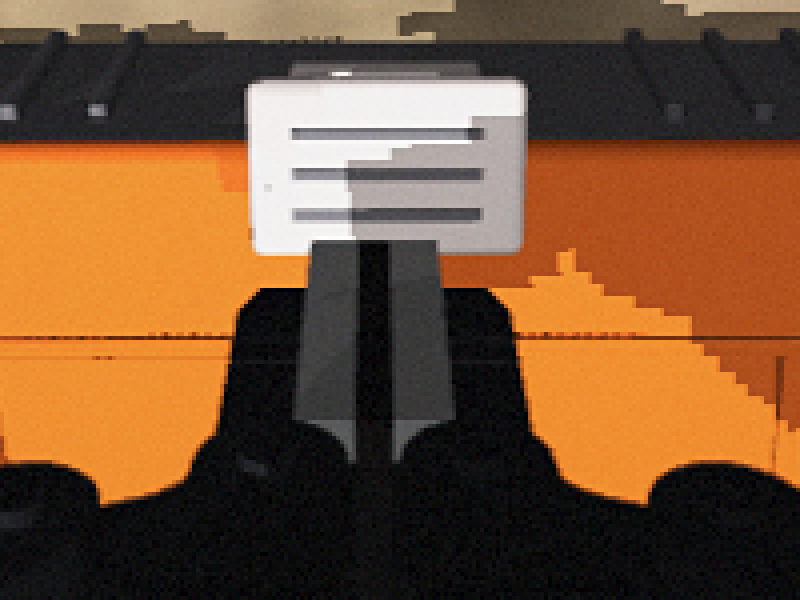

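View pics/t2.png

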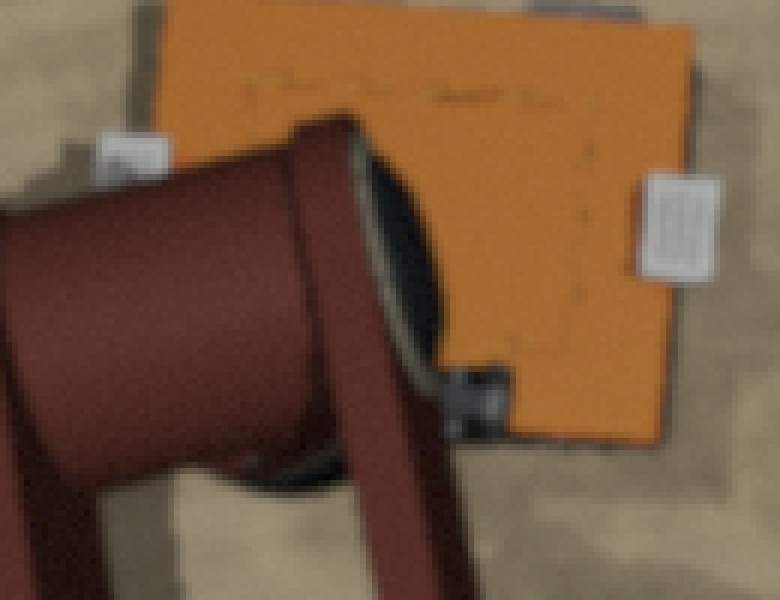

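```bash
python3 - <<'E'
from station import ctrl
from h import *
w=ctrl.camera_info("wrist");s=ctrl.camera_info("scene");tc=ctrl.camera_info("top")
o=ctrl.get_obs();print(o["t"],o["tool_pos"],"wristcam pos",-w["R"].T@w["t"])
for z in (.08,.09,.1,.11,.12): print(z,"w",plane(w,(313,290),z).round(4),"s",plane(s,(249.7,211.7),z).round(4), "s-left",plane(s,(245,208.5),z).round(4),"s-right",plane(s,(254,210.5),z).round(4))
for z in (.1,.17,.2,.25,.3): print(z,proj(tc,[.487,.205,z]))
# pad edges in wrist: rows 250..293 (x from 281 to 352)
for uv in [(282,250),(351,250),(283,293),(351,293)]: print(uv,plane(w,uv,.077).round(4))
E
```

```text
2.025 [0.48753515 0.20508654 0.09911562] wristcam pos [0.40981005 0.21263851 0.26241891]
0.08 w [0.4975 0.205  0.08  ] s [0.5159 0.2478 0.08  ] s-left [0.5151 0.2674 0.08  ] s-right [0.5271 0.2451 0.08  ]
0.09 w [0.4927 0.2054 0.09  ] s [0.508  0.2353 0.09  ] s-left [0.5072 0.2546 0.09  ] s-right [0.5191 0.2326 0.09  ]
0.1 w [0.4879 0.2058 0.1   ] s [0.5001 0.2227 0.1   ] s-left [0.4993 0.2418 0.1   ] s-right [0.5111 0.2201 0.1   ]
0.11 w [0.4831 0.2062 0.11  ] s [0.4922 0.2101 0.11  ] s-left [0.4915 0.229  0.11  ] s-right [0.5031 0.2076 0.11  ]
0.12 w [0.4783 0.2067 0.12  ] s [0.4843 0.1976 0.12  ] s-left [0.4836 0.2162 0.12  ] s-right [0.495 0.195 0.12 ]
0.1 [221.57570834 259.71996418]
0.17 [215.64285297 256.44945642]
0.2 [212.87708357 254.92479584]
0.25 [207.92903018 252.19709516]
0.3 [202.5050374  249.20697711]
(282, 250) [0.4741 0.1903 0.077 ]
(351, 250) [0.4772 0.2271 0.077 ]
(283, 293) [0.4994 0.1881 0.077 ]
(351, 293) [0.5025 0.2258 0.077 ]
```

Both views put the visible fingertips at about z ≈ 0.12 with the TCP at 0.099. That is about 3 cm higher than the text's tip offset would give. I'll go down in small steps and let the force show where contact is.

Request:
{"api": "send_rows", "payload": {
  "series": [
    {"tx": 0, "ty": 0, "tz": 0.5, "wx": 0, "wy": 0, "wz": 0, "jaw": 1},
    {"tx": 0, "ty": 0, "tz": 0.4, "wx": 0, "wy": 0, "wz": 0, "jaw": 1},
    {"tx": 0, "ty": 0, "tz": 0.4, "wx": 0, "wy": 0, "wz": 0, "jaw": 1}
  ]
}}

```text
t: 2.4
tool_pos: [0.4886, 0.2055, 0.0869]
tool_rot: [0.133, 3.134, -0.0]
contact_force: [-0.3, -0.0, 0.2]
opening: -0.0001
```

```bash
python3 go.py 0.487 0.205 0.078; python3 - <<'E'
from station import ctrl
import cv2
im=ctrl.get_image("scene")[:,:,::-1]; cv2.imwrite("pics/s3.png",cv2.resize(im[160:260,210:320],None,fx=6,fy=6,interpolation=0))
E
```

```text
t 2.4 p [0.4886 0.2055 0.0869] F [-0.3  -0.05  0.15] open -0.0001 q [ 0.26 -0.07  1.95 -0.    1.26 -1.23]
axes x,y,z: [[-0.996, 0.085, -0.005], [0.085, 0.996, 0.0], [0.005, -0.0, -1.0]]
shift cm tool: [ 0.16 -0.06  0.89]
turn tool rotvec: [ 0.     0.005 -0.002] wanted x axis [-0.997  0.083  0.   ]
```

View pics/s3.png

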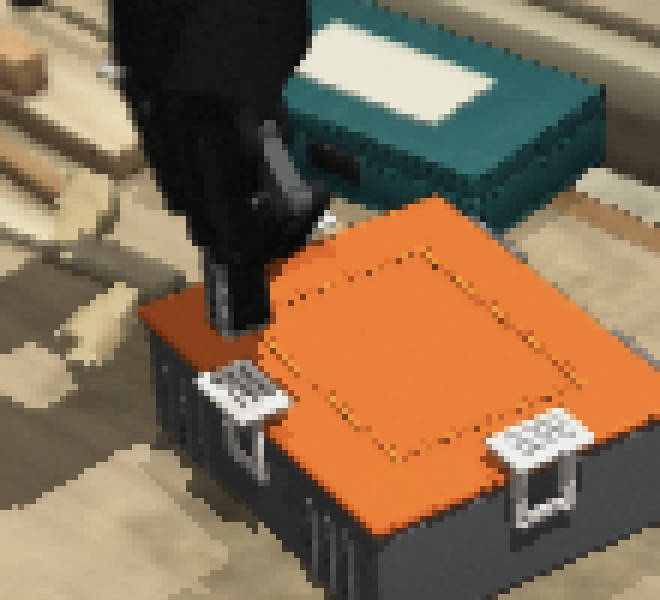

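There is no contact yet at TCP z = 0.087, and in the picture the tips are still clearly above the pad (tip at about (250,216), pad at (250,224)). I'll keep going down gently.

Request:
{"api": "send_rows", "payload": {
  "series": [
    {"tx": 0.1, "ty": 0, "tz": 0.4, "wx": 0, "wy": 0, "wz": 0, "jaw": 1},
    {"tx": 0, "ty": 0, "tz": 0.3, "wx": 0, "wy": 0, "wz": 0, "jaw": 1},
    {"tx": 0, "ty": 0, "tz": 0.3, "wx": 0, "wy": 0, "wz": 0, "jaw": 1}
  ]
}}

```text
t: 2.82
tool_pos: [0.487, 0.2053, 0.0754]
tool_rot: [0.133, 3.135, -0.001]
contact_force: [0.5, 0.6, -0.6]
opening: 0.0002
```

```bash
python3 go.py 0.487 0.205 0.068; python3 - <<'E'
from station import ctrl
import cv2
im=ctrl.get_image("scene")[:,:,::-1]; cv2.imwrite("pics/s4.png",cv2.resize(im[160:260,210:320],None,fx=6,fy=6,interpolation=0))
E
```

```text
t 2.825 p [0.487  0.2053 0.0754] F [ 0.5   0.58 -0.59] open 0.0002 q [ 0.26 -0.05  1.96 -0.    1.24 -1.23]
axes x,y,z: [[-0.996, 0.085, -0.003], [0.085, 0.996, -0.0], [0.003, -0.001, -1.0]]
shift cm tool: [ 0.   -0.03  0.74]
turn tool rotvec: [-0.     0.003 -0.002] wanted x axis [-0.997  0.083  0.   ]
```

View pics/s4.png

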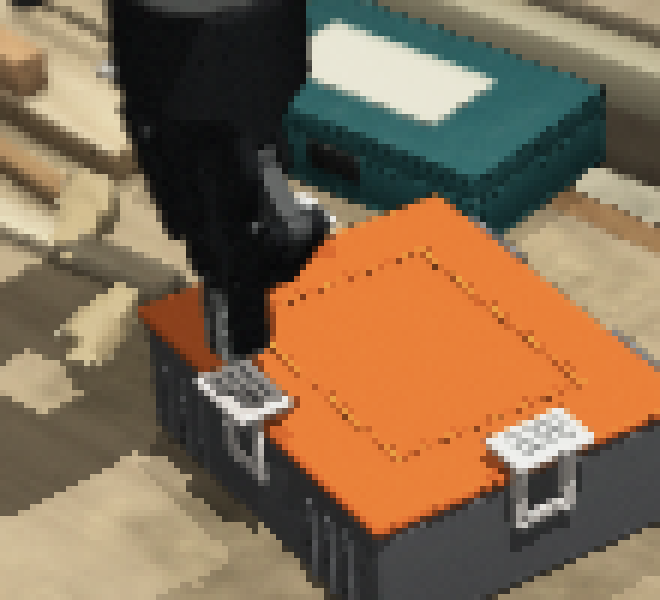

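Request:
{"api": "send_rows", "payload": {
  "series": [
    {"tx": 0, "ty": 0, "tz": 0.3, "wx": 0, "wy": 0, "wz": 0, "jaw": 1},
    {"tx": 0, "ty": 0, "tz": 0.3, "wx": 0, "wy": 0, "wz": 0, "jaw": 1}
  ]
}}

```text
t: 3.12
tool_pos: [0.4868, 0.2052, 0.0687]
tool_rot: [0.133, 3.136, -0.001]
contact_force: [1.0, -0.8, 0.1]
opening: 0.0002
```

```bash
python3 go.py 0.487 0.205 0.060; python3 - <<'E'
from station import ctrl
import cv2
im=ctrl.get_image("scene")[:,:,::-1]; cv2.imwrite("pics/s5.png",cv2.resize(im[160:260,210:320],None,fx=6,fy=6,interpolation=0))
im=ctrl.get_image("wrist")[:,:,::-1]; cv2.imwrite("pics/w5.png",cv2.resize(im[200:350,220:420],None,fx=4,fy=4,interpolation=0))
E
```

```text
t 3.125 p [0.4868 0.2052 0.0687] F [ 1.04 -0.82  0.09] open 0.0002 q [ 0.26 -0.05  1.96 -0.    1.22 -1.23]
axes x,y,z: [[-0.996, 0.085, -0.003], [0.085, 0.996, -0.001], [0.003, -0.001, -1.0]]
shift cm tool: [-0.01 -0.02  0.87]
turn tool rotvec: [-0.001  0.003 -0.002] wanted x axis [-0.997  0.083  0.   ]
```

View pics/s5.png

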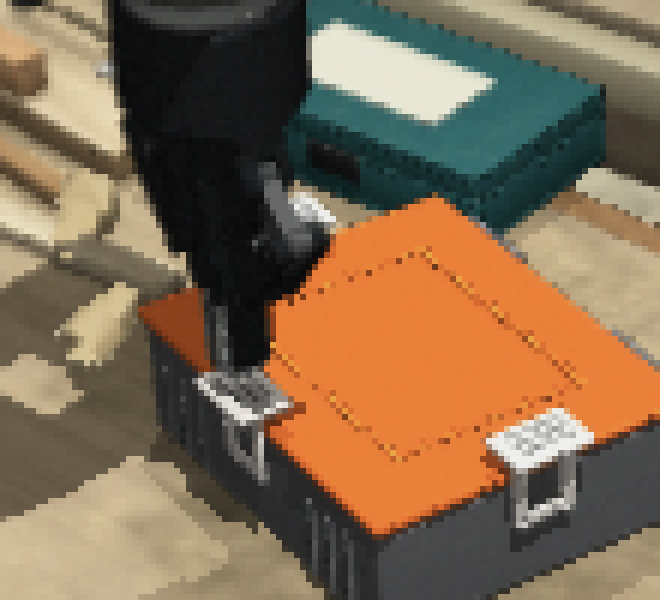

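View pics/w5.png

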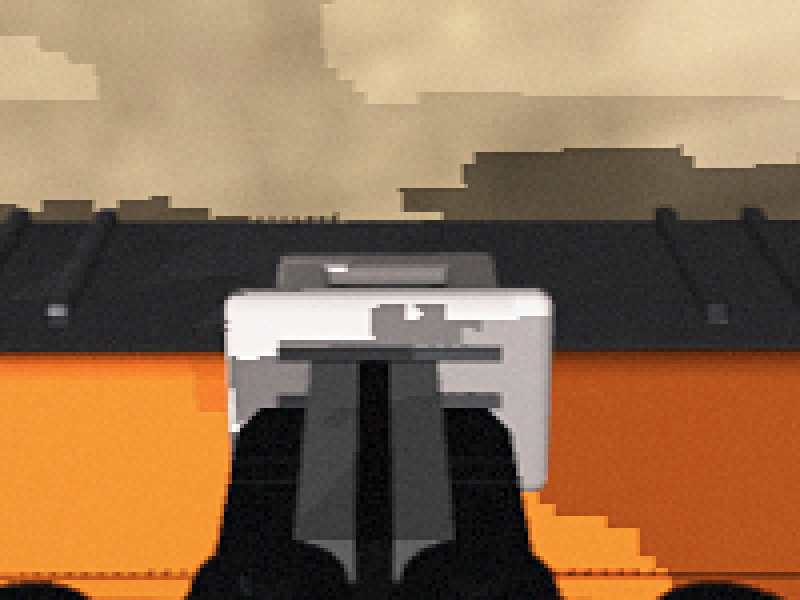

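Request:
{"api": "send_rows", "payload": {
  "series": [
    {"tx": 0, "ty": 0, "tz": 0.3, "wx": 0, "wy": 0, "wz": 0, "jaw": 1},
    {"tx": 0, "ty": 0, "tz": 0.2, "wx": 0, "wy": 0, "wz": 0, "jaw": 1}
  ]
}}

```text
t: 3.48
tool_pos: [0.4868, 0.2052, 0.0634]
tool_rot: [0.133, 3.136, -0.001]
contact_force: [0.4, 0.1, 0.4]
opening: -0.0002
```

Request:
{"api": "send_rows", "payload": {
  "series": [
    {"tx": 0, "ty": 0, "tz": 0.3, "wx": 0, "wy": 0, "wz": 0, "jaw": 1}
  ]
}}

```text
t: 3.6
tool_pos: [0.487, 0.2052, 0.0603]
tool_rot: [0.133, 3.136, -0.001]
contact_force: [-0.1, 0.6, -0.3]
opening: 0.0003
```

Request:
{"api": "send_rows", "payload": {
  "series": [
    {"tx": 0, "ty": 0, "tz": 0.3, "wx": 0, "wy": 0, "wz": 0, "jaw": 1}
  ]
}}

```text
t: 3.72
tool_pos: [0.4869, 0.2053, 0.0571]
tool_rot: [0.133, 3.136, -0.001]
contact_force: [-0.1, -0.5, 0.9]
opening: -0.0004
```

```bash
python3 go.py 0.487 0.205 0.055; python3 - <<'E'
from station import ctrl
import cv2,numpy as np
im=ctrl.get_image("scene")[:,:,::-1]; a=cv2.resize(im[180:260,220:320],None,fx=4,fy=4,interpolation=0)
im=ctrl.get_image("wrist")[:,:,::-1]; b=cv2.resize(im[200:360,220:420],None,fx=2,fy=2,interpolation=0)
cv2.imwrite("pics/c6.png",np.hstack([a,b]))
E
```

```text
t 3.725 p [0.4869 0.2053 0.0571] F [-0.06 -0.46  0.92] open -0.0004 q [ 0.26 -0.03  1.97 -0.    1.2  -1.23]
axes x,y,z: [[-0.996, 0.085, -0.003], [0.085, 0.996, -0.001], [0.003, -0.001, -1.0]]
shift cm tool: [-0.01 -0.02  0.21]
turn tool rotvec: [-0.001  0.003 -0.002] wanted x axis [-0.997  0.083  0.   ]
```

View pics/c6.png

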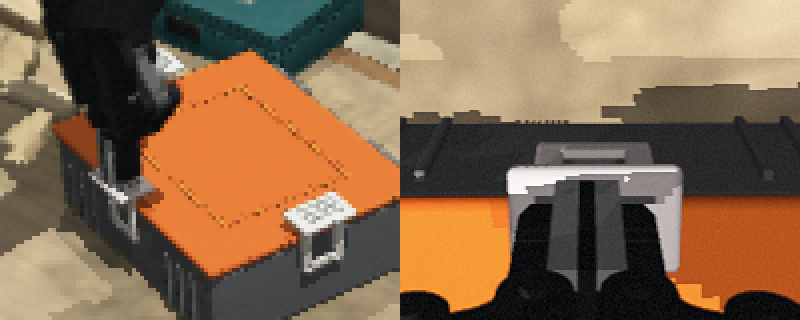

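The tips now look about to touch the pad.

Request:
{"api": "send_rows", "payload": {
  "series": [
    {"tx": 0, "ty": 0, "tz": 0.3, "wx": 0, "wy": 0, "wz": 0, "jaw": 1}
  ]
}}

```text
t: 3.95
tool_pos: [0.487, 0.2053, 0.0544]
tool_rot: [0.133, 3.136, -0.001]
contact_force: [-1.0, -0.1, 4.2]
opening: 0.0
```

Request:
{"api": "send_rows", "payload": {
  "series": [
    {"tx": 0, "ty": 0, "tz": 0.3, "wx": 0, "wy": 0, "wz": 0, "jaw": 1}
  ]
}}

```text
t: 4.08
tool_pos: [0.487, 0.2053, 0.0517]
tool_rot: [0.133, 3.136, -0.001]
contact_force: [-2.6, -0.8, 4.0]
opening: -0.0001
```

Request:
{"api": "send_rows", "payload": {
  "series": [
    {"tx": 0, "ty": 0, "tz": 0.3, "wx": 0, "wy": 0, "wz": 0, "jaw": 1}
  ]
}}

```text
t: 4.2
tool_pos: [0.487, 0.2053, 0.0489]
tool_rot: [0.133, 3.137, -0.002]
contact_force: [-2.7, -0.7, 4.0]
opening: 0.0001
```

Request:
{"api": "send_rows", "payload": {
  "series": [
    {"tx": 0, "ty": 0, "tz": 0.3, "wx": 0, "wy": 0, "wz": 0, "jaw": 1}
  ]
}}

```text
t: 4.32
tool_pos: [0.4871, 0.2053, 0.047]
tool_rot: [0.133, 3.137, -0.002]
contact_force: [-10.3, -2.9, 21.0]
opening: -0.0002
```

Request:
{"api": "send_rows", "payload": {
  "series": [
    {"tx": 0, "ty": 0, "tz": 0.2, "wx": 0, "wy": 0, "wz": 0, "jaw": 1}
  ]
}}

```text
t: 4.45
tool_pos: [0.487, 0.2053, 0.0471]
tool_rot: [-0.133, -3.139, 0.003]
contact_force: [-10.2, -2.2, 20.3]
opening: -0.0003
```

The front tab reached the hard stop: about 4 N during travel, rising to 20 N at TCP z = 0.047. Now I'll lift and check whether the case moved.

Request:
{"api": "send_rows", "payload": {
  "series": [
    {"tx": 0, "ty": 0, "tz": -1.0, "wx": 0, "wy": 0, "wz": 0, "jaw": 1},
    {"tx": 0, "ty": 0, "tz": -3, "wx": 0, "wy": 0, "wz": 0, "jaw": 1},
    {"tx": 0, "ty": 2.5, "tz": -3, "wx": 0, "wy": 0, "wz": 0, "jaw": 1},
    {"tx": -4.0, "ty": 4.5, "tz": 0, "wx": 0, "wy": 0, "wz": 0, "jaw": 1},
    {"tx": -4.0, "ty": 3.0, "tz": 0, "wx": 0, "wy": 0, "wz": 0, "jaw": 1}
  ]
}}

```text
t: 5.08
tool_pos: [0.5762, 0.2996, 0.1184]
tool_rot: [0.136, 3.135, -0.001]
contact_force: [-0.2, 0.1, 0.5]
opening: -0.0
```

```bash
python3 go.py 0.574 0.297 0.070; python3 - <<'E'
from station import ctrl
from h import *
ims={}
for n,box in [("top",(165,180,290,275)),("scene",(225,180,335,270))]:
    im=ctrl.get_image(n)[:,:,::-1]; ims[n]=im; cv2.imwrite(f"pics/{n}7.png",im); hsv=cv2.cvtColor(im,cv2.COLOR_BGR2HSV)
    x0,y0,x1,y1=box
    sub=hsv[y0:y1,x0:x1]
    w=((sub[...,1]<40)&(sub[...,2]>125)).astype(np.uint8)
    k,l,s,ce=cv2.connectedComponentsWithStats(w)
    for i in range(1,k):
        if s[i,4]>15: print(n,s[i]+[x0,y0,0,0,0],ce[i].round(1)+[x0,y0])
a=cv2.resize(ims["top"][180:280,165:290],None,fx=3,fy=3,interpolation=0);b=cv2.resize(ims["scene"][175:275,215:340],None,fx=3,fy=3,interpolation=0)
cv2.imwrite("pics/c7.png",np.hstack([a,b]))
E
```

```text
t 5.075 p [0.5762 0.2996 0.1184] F [-0.24  0.06  0.46] open -0.0 q [ 0.37  0.18  1.64 -0.    1.32 -1.12]
axes x,y,z: [[-0.996, 0.086, -0.003], [0.086, 0.996, -0.0], [0.003, -0.001, -1.0]]
shift cm tool: [ 0.21 -0.28  4.84]
turn tool rotvec: [-0.     0.003 -0.003] wanted x axis [-0.997  0.083  0.   ]
top [183 219   5  10  29] [185.1 222.4]
top [267 219  14  19 218] [273.4 227.7]
top [216 255  18  13 203] [224.3 261.4]
scene [249 192  17  10  90] [256.9 196.4]
scene [243 223  16  11  95] [250.3 228. ]
scene [291 228  18  11 103] [299.6 233. ]
scene [296 240  10   8  30] [300.5 243.9]
```

View pics/c7.png

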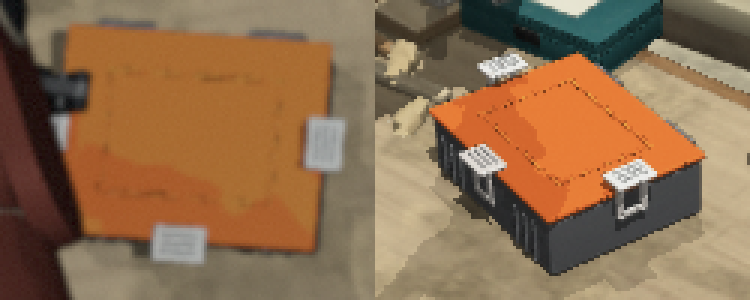

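The picture shows the front tab lower: its scene row went from 224.8 to 228.0, about 10 mm. The left and right tabs are at the same pixels as before, so the case hasn't moved. Next is the left tab.

Request:
{"api": "send_rows", "payload": {
  "series": [
    {"tx": 0.2, "ty": -0.3, "tz": 2.0, "wx": 0, "wy": 0, "wz": 0, "jaw": 1},
    {"tx": 0, "ty": 0, "tz": 2.0, "wx": 0, "wy": 0, "wz": 0, "jaw": 1},
    {"tx": 0, "ty": 0, "tz": 0.7, "wx": 0, "wy": 0, "wz": 0, "jaw": 1},
    {"tx": 0, "ty": 0, "tz": 0, "wx": 0, "wy": 0, "wz": 0, "jaw": 1}
  ]
}}

```text
t: 5.68
tool_pos: [0.5725, 0.295, 0.0639]
tool_rot: [-0.137, -3.137, 0.004]
contact_force: [-1.0, 0.8, 0.1]
opening: 0.0002
```

```bash
python3 go.py 0.574 0.297 0.058; python3 - <<'E'
from station import ctrl
import cv2,numpy as np
im=ctrl.get_image("scene")[:,:,::-1]; a=cv2.resize(im[160:240,220:320],None,fx=4,fy=4,interpolation=0)
im=ctrl.get_image("wrist")[:,:,::-1]; b=cv2.resize(im[200:360,220:420],None,fx=2,fy=2,interpolation=0)
cv2.imwrite("pics/c8.png",np.hstack([a,b]))
E
```

```text
t 5.675 p [0.5725 0.295  0.0639] F [-1.03  0.77  0.13] open 0.0002 q [ 0.36  0.23  1.68 -0.    1.24 -1.12]
axes x,y,z: [[-0.996, 0.087, 0.001], [0.087, 0.996, -0.002], [-0.001, -0.002, -1.0]]
shift cm tool: [-0.13  0.21  0.59]
turn tool rotvec: [-0.002 -0.001 -0.004] wanted x axis [-0.997  0.083  0.   ]
```

View pics/c8.png

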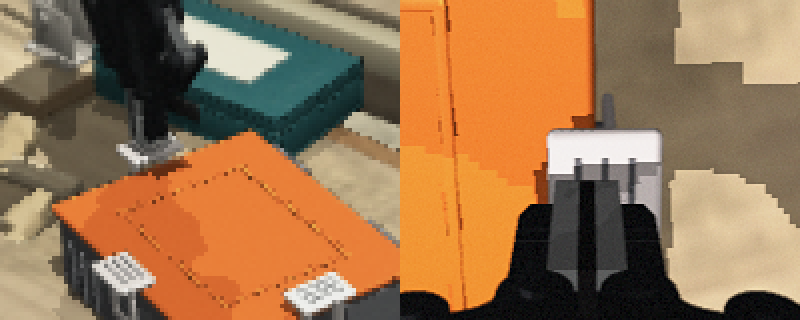

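The wrist view shows the fingers over the left pad but about 3 mm inboard of its centre. I'll correct that and press.

Request:
{"api": "send_rows", "payload": {
  "series": [
    {"tx": -0.1, "ty": 0.3, "tz": 0.3, "wx": 0, "wy": 0, "wz": 0, "jaw": 1},
    {"tx": 0, "ty": 0, "tz": 0.3, "wx": 0, "wy": 0, "wz": 0, "jaw": 1}
  ]
}}

```text
t: 6.02
tool_pos: [0.5759, 0.2989, 0.061]
tool_rot: [0.137, 3.135, -0.0]
contact_force: [0.5, 0.3, -0.0]
opening: -0.0
```

Request:
{"api": "send_rows", "payload": {
  "series": [
    {"tx": 0, "ty": 0, "tz": 0.3, "wx": 0, "wy": 0, "wz": 0, "jaw": 1},
    {"tx": 0, "ty": 0, "tz": 0.3, "wx": 0, "wy": 0, "wz": 0, "jaw": 1}
  ]
}}

```text
t: 6.28
tool_pos: [0.5763, 0.2992, 0.0557]
tool_rot: [0.136, 3.134, 0.0]
contact_force: [-2.4, -0.4, 3.7]
opening: 0.0
```

Request:
{"api": "send_rows", "payload": {
  "series": [
    {"tx": 0, "ty": 0, "tz": 0.3, "wx": 0, "wy": 0, "wz": 0, "jaw": 1}
  ]
}}

```text
t: 6.4
tool_pos: [0.5763, 0.2992, 0.0531]
tool_rot: [0.136, 3.134, 0.0]
contact_force: [-2.4, -0.0, 3.8]
opening: -0.0
```

Request:
{"api": "send_rows", "payload": {
  "series": [
    {"tx": 0, "ty": 0, "tz": 0.3, "wx": 0, "wy": 0, "wz": 0, "jaw": 1}
  ]
}}

```text
t: 6.52
tool_pos: [0.5763, 0.2992, 0.0503]
tool_rot: [0.136, 3.134, -0.0]
contact_force: [-2.2, -0.8, 3.7]
opening: 0.0005
```

Request:
{"api": "send_rows", "payload": {
  "series": [
    {"tx": 0, "ty": 0, "tz": 0.25, "wx": 0, "wy": 0, "wz": 0, "jaw": 1}
  ]
}}

```text
t: 6.65
tool_pos: [0.5763, 0.2992, 0.0478]
tool_rot: [0.136, 3.134, -0.0]
contact_force: [-2.0, -1.7, 4.2]
opening: -0.0001
```

Request:
{"api": "send_rows", "payload": {
  "series": [
    {"tx": 0, "ty": 0, "tz": 0.25, "wx": 0, "wy": 0, "wz": 0, "jaw": 1}
  ]
}}

```text
t: 6.78
tool_pos: [0.5764, 0.2992, 0.0471]
tool_rot: [0.136, 3.135, -0.001]
contact_force: [-8.7, -3.5, 19.1]
opening: 0.0
```

The left tab is on its stop at the same height, 0.047, with 19 N. Next is the right tab.

Request:
{"api": "send_rows", "payload": {
  "series": [
    {"tx": 0, "ty": 0, "tz": -1.5, "wx": 0, "wy": 0, "wz": 0, "jaw": 1},
    {"tx": 0, "ty": 0, "tz": -4, "wx": 0, "wy": 0, "wz": 0, "jaw": 1},
    {"tx": 0, "ty": -5, "tz": 0, "wx": 0, "wy": 0, "wz": 0, "jaw": 1},
    {"tx": 0, "ty": -5, "tz": 0, "wx": 0, "wy": 0, "wz": 0, "jaw": 1},
    {"tx": 0, "ty": -5, "tz": 0, "wx": 0, "wy": 0, "wz": 0, "jaw": 1}
  ]
}}

```text
t: 7.4
tool_pos: [0.5655, 0.1495, 0.1045]
tool_rot: [0.127, 3.128, 0.002]
contact_force: [0.7, -0.7, -0.1]
opening: -0.0
```

```bash
python3 go.py 0.557 0.0995 0.060
```

```text
t 7.4 p [0.5655 0.1495 0.1045] F [ 0.74 -0.72 -0.11] open -0.0 q [ 0.13  0.04  1.81 -0.    1.28 -1.36]
axes x,y,z: [[-0.997, 0.081, -0.011], [0.081, 0.997, 0.002], [0.011, 0.001, -1.0]]
shift cm tool: [ 0.49 -5.06  4.44]
turn tool rotvec: [0.002 0.011 0.002] wanted x axis [-0.997  0.083  0.   ]
```

Request:
{"api": "send_rows", "payload": {
  "series": [
    {"tx": 0.4, "ty": -4.0, "tz": 0, "wx": 0, "wy": 0.01, "wz": 0, "jaw": 1},
    {"tx": 0, "ty": -0.3, "tz": 1.5, "wx": 0, "wy": 0, "wz": 0, "jaw": 1},
    {"tx": 0, "ty": 0, "tz": 1.5, "wx": 0, "wy": 0, "wz": 0, "jaw": 1},
    {"tx": 0, "ty": 0, "tz": 0, "wx": 0, "wy": 0, "wz": 0, "jaw": 1}
  ]
}}

```text
t: 7.9
tool_pos: [0.5584, 0.1044, 0.0725]
tool_rot: [0.132, 3.135, 0.004]
contact_force: [0.4, -0.2, 1.0]
opening: -0.0005
```

```bash
python3 go.py 0.557 0.0995 0.058; python3 - <<'E'
from station import ctrl
import cv2,numpy as np
im=ctrl.get_image("scene")[:,:,::-1]; a=cv2.resize(im[180:260,240:340],None,fx=4,fy=4,interpolation=0)
im=ctrl.get_image("wrist")[:,:,::-1]; b=cv2.resize(im[200:360,220:420],None,fx=2,fy=2,interpolation=0)
cv2.imwrite("pics/c9.png",np.hstack([a,b]))
E
```

```text
t 7.9 p [0.5584 0.1044 0.0725] F [ 0.37 -0.25  1.01] open -0.0005 q [ 0.05  0.04  1.87  0.    1.23 -1.43]
axes x,y,z: [[-0.996, 0.084, -0.004], [0.084, 0.996, 0.003], [0.004, 0.003, -1.0]]
shift cm tool: [ 0.1  -0.5   1.44]
turn tool rotvec: [ 0.003  0.004 -0.001] wanted x axis [-0.997  0.083  0.   ]
```

View pics/c9.png

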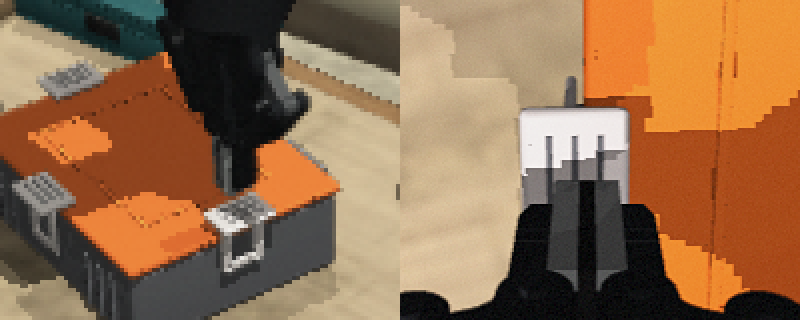

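The wrist view puts the fingers 3–5 mm inboard of the right pad's centre. I'll correct that and lower.

Request:
{"api": "send_rows", "payload": {
  "series": [
    {"tx": 0.1, "ty": -0.4, "tz": 0.5, "wx": 0, "wy": 0, "wz": 0, "jaw": 1},
    {"tx": 0, "ty": 0, "tz": 0.5, "wx": 0, "wy": 0, "wz": 0, "jaw": 1}
  ]
}}

```text
t: 8.25
tool_pos: [0.5591, 0.1017, 0.0647]
tool_rot: [0.128, 3.13, 0.005]
contact_force: [0.8, 0.4, 0.1]
opening: -0.0003
```

Request:
{"api": "send_rows", "payload": {
  "series": [
    {"tx": 0, "ty": 0, "tz": 0.3, "wx": 0, "wy": 0, "wz": 0, "jaw": 1},
    {"tx": 0, "ty": 0, "tz": 0.3, "wx": 0, "wy": 0, "wz": 0, "jaw": 1}
  ]
}}

```text
t: 8.5
tool_pos: [0.5592, 0.102, 0.0582]
tool_rot: [0.128, 3.13, 0.005]
contact_force: [0.6, -0.1, 0.5]
opening: -0.0001
```

Request:
{"api": "send_rows", "payload": {
  "series": [
    {"tx": 0, "ty": 0, "tz": 0.3, "wx": 0, "wy": 0, "wz": 0, "jaw": 1}
  ]
}}

```text
t: 8.62
tool_pos: [0.5593, 0.102, 0.0554]
tool_rot: [0.128, 3.13, 0.005]
contact_force: [-0.9, 0.0, 4.8]
opening: 0.0001
```

Request:
{"api": "send_rows", "payload": {
  "series": [
    {"tx": 0, "ty": 0, "tz": 0.3, "wx": 0, "wy": 0, "wz": 0, "jaw": 1},
    {"tx": 0, "ty": 0, "tz": 0.3, "wx": 0, "wy": 0, "wz": 0, "jaw": 1}
  ]
}}

```text
t: 8.88
tool_pos: [0.5593, 0.102, 0.05]
tool_rot: [0.128, 3.131, 0.005]
contact_force: [-2.4, -0.7, 4.2]
opening: -0.0004
```

Request:
{"api": "send_rows", "payload": {
  "series": [
    {"tx": 0, "ty": 0, "tz": 0.25, "wx": 0, "wy": 0, "wz": 0, "jaw": 1}
  ]
}}

```text
t: 9.0
tool_pos: [0.5593, 0.102, 0.0475]
tool_rot: [0.128, 3.131, 0.005]
contact_force: [-2.4, 0.2, 4.6]
opening: -0.0001
```

Request:
{"api": "send_rows", "payload": {
  "series": [
    {"tx": 0, "ty": 0, "tz": 0.25, "wx": 0, "wy": 0, "wz": 0, "jaw": 1}
  ]
}}

```text
t: 9.12
tool_pos: [0.5594, 0.102, 0.0471]
tool_rot: [0.128, 3.132, 0.004]
contact_force: [-12.4, -0.5, 24.5]
opening: -0.0001
```

The right tab is on its stop too (24 N at 0.047). I'll lift clear and move away to check.

Request:
{"api": "send_rows", "payload": {
  "series": [
    {"tx": 0, "ty": 0, "tz": -1.5, "wx": 0, "wy": 0, "wz": 0, "jaw": 1},
    {"tx": 0, "ty": 0, "tz": -5, "wx": 0, "wy": 0, "wz": 0, "jaw": 1},
    {"tx": 0, "ty": 0, "tz": -5, "wx": 0, "wy": 0, "wz": 0, "jaw": 1},
    {"tx": 3, "ty": -3, "tz": -3, "wx": 0, "wy": 0, "wz": 0, "jaw": 1},
    {"tx": 4, "ty": -4, "tz": 0, "wx": 0, "wy": 0, "wz": 0, "jaw": 1}
  ]
}}

```text
t: 9.75
tool_pos: [0.4844, 0.0371, 0.1963]
tool_rot: [0.122, 3.127, 0.003]
contact_force: [1.2, -1.0, 1.7]
opening: -0.0
```

Request:
{"api": "send_rows", "payload": {
  "series": [
    {"tx": 4, "ty": -4, "tz": 0, "wx": 0, "wy": 0, "wz": 0, "jaw": 1},
    {"tx": 1, "ty": -5, "tz": 0, "wx": 0, "wy": 0, "wz": 0, "jaw": 1},
    {"tx": 0, "ty": -4, "tz": 0, "wx": 0, "wy": 0, "wz": 0, "jaw": 1},
    {"tx": 0, "ty": 0, "tz": 0, "wx": 0, "wy": 0, "wz": 0, "jaw": 1},
    {"tx": 0, "ty": 0, "tz": 0, "wx": 0, "wy": 0, "wz": 0, "jaw": 1}
  ]
}}

```text
t: 10.38
tool_pos: [0.4226, -0.0933, 0.1972]
tool_rot: [0.125, 3.116, -0.001]
contact_force: [-0.7, 0.3, 0.3]
opening: 0.0004
```

```bash
python3 - <<'E'
from station import ctrl
from h import *
ims={};C={}
for n,box in [("top",(165,180,290,275)),("scene",(225,180,335,270))]:
    im=ctrl.get_image(n)[:,:,::-1]; ims[n]=im; hsv=cv2.cvtColor(im,cv2.COLOR_BGR2HSV)
    x0,y0,x1,y1=box
    sub=hsv[y0:y1,x0:x1]
    w=((sub[...,1]<40)&(sub[...,2]>125)).astype(np.uint8)
    k,l,s,ce=cv2.connectedComponentsWithStats(w)
    C[n]=[ce[i]+[x0,y0] for i in range(1,k) if s[i,4]>60]
    for c in C[n]: print(n,c.round(1))
ct=ctrl.camera_info("top");cs=ctrl.camera_info("scene")
T=sorted(C["top"],key=lambda c:c[0]); S=C["scene"]
S={ "L":min(S,key=lambda c:c[1]),"R":max(S,key=lambda c:c[0]),"F":min(S,key=lambda c:c[0])}
for n,a in zip("LFR",T):
    X,e=tri(ct,a,cs,S[n]); print(n,X.round(4),round(e,4),"top@67",plane(ct,a,.067).round(4))
print(ctrl.get_obs()["t"],ctrl.get_obs()["tool_pos"],ctrl.get_obs()["contact_force"])
a=cv2.resize(ims["top"][180:280,165:290],None,fx=3,fy=3,interpolation=0);b=cv2.resize(ims["scene"][175:275,215:340],None,fx=3,fy=3,interpolation=0)
cv2.imwrite("pics/c10.png",np.hstack([a,b])); cv2.imwrite("pics/s10.png",ims["scene"])
E
```

```text
top [182.1 220.9]
top [273.5 228.2]
top [224.1 261.2]
scene [257.1 199.4]
scene [250.4 228.9]
L [0.5743 0.2979 0.067 ] 0.0016 top@67 [0.5749 0.2975 0.067 ]
F [0.487  0.2056 0.0637] 0.0001 top@67 [0.4868 0.205  0.067 ]
R [0.5009 0.1094 0.2005] 0.0849 top@67 [0.5578 0.0994 0.067 ]
10.475 [ 0.42268122 -0.09282732  0.19714944] [-0.79786192  0.24647752 -0.33996106]
```

View pics/c10.png

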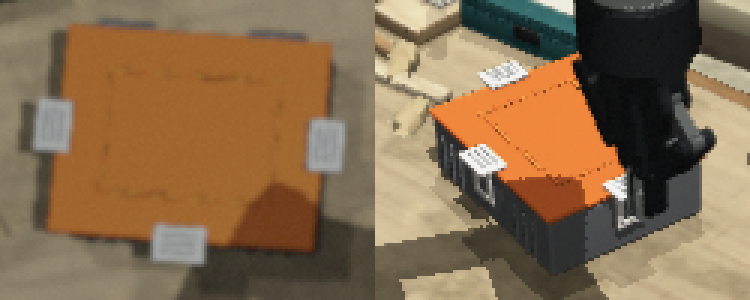

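View pics/s10.png

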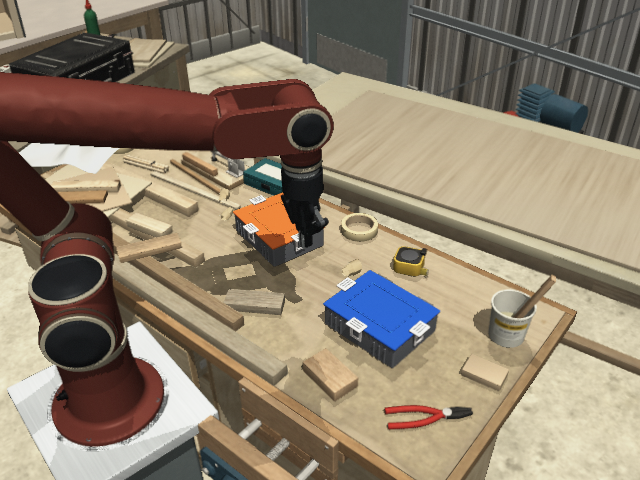

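The gripper hides the right tab in the scene view. I'll move it out of the line of sight.

Request:
{"api": "send_rows", "payload": {
  "series": [
    {"tx": 0, "ty": -5, "tz": -2, "wx": 0, "wy": 0, "wz": 0, "jaw": 1},
    {"tx": 0, "ty": -5, "tz": -2, "wx": 0, "wy": 0, "wz": 0, "jaw": 1},
    {"tx": -3, "ty": -5, "tz": -1, "wx": 0, "wy": 0, "wz": 0, "jaw": 1},
    {"tx": 0, "ty": -3, "tz": 0, "wx": 0, "wy": 0, "wz": 0, "jaw": 1},
    {"tx": 0, "ty": 0, "tz": 0, "wx": 0, "wy": 0, "wz": 0, "jaw": 1}
  ]
}}

```text
t: 11.1
tool_pos: [0.4419, -0.274, 0.2483]
tool_rot: [0.102, 3.116, 0.001]
contact_force: [0.4, 0.4, -1.1]
opening: -0.0002
```

```bash
python3 - <<'E'
from station import ctrl
from h import *
im=ctrl.get_image("scene")[:,:,::-1]; cv2.imwrite("pics/s11.png",im); hsv=cv2.cvtColor(im,cv2.COLOR_BGR2HSV)
x0,y0,x1,y1=(225,180,335,270); sub=hsv[y0:y1,x0:x1]
w=((sub[...,1]<40)&(sub[...,2]>125)).astype(np.uint8)
k,l,s,ce=cv2.connectedComponentsWithStats(w)
for i in range(1,k):
  if s[i,4]>15: print(s[i],ce[i].round(1)+[x0,y0])
ct=ctrl.camera_info("top");cs=ctrl.camera_info("scene")
print("expected R at z .067/.077:",proj(cs,[.5575,.0997,.067]),proj(cs,[.5575,.0997,.077]))
R=[ce[i]+[x0,y0] for i in range(1,k) if s[i,4]>60]; R=max(R,key=lambda c:c[0]); print(tri(ct,(273.5,228.2),cs,R))
print(ctrl.get_obs()["t"],ctrl.get_obs()["contact_force"],ctrl.get_obs()["tool_pos"])
E
```

```text
[24 15 17 10 90] [257.1 199.4]
[ 18  43  16  20 120] [250.5 229.4]
[ 66  51  18  12 110] [299.9 236.3]
[71 63 10  9 34] [300.5 247.2]
expected R at z .067/.077: [299.87574749 236.16482729] [299.76792486 232.80044802]
(array([0.55774551, 0.09954433, 0.06667429]), np.float64(0.0003502196545536742))
11.15 [ 0.46595433 -0.12100658 -0.71467754] [ 0.44200685 -0.27307767  0.24829972]
```

View pics/s11.png

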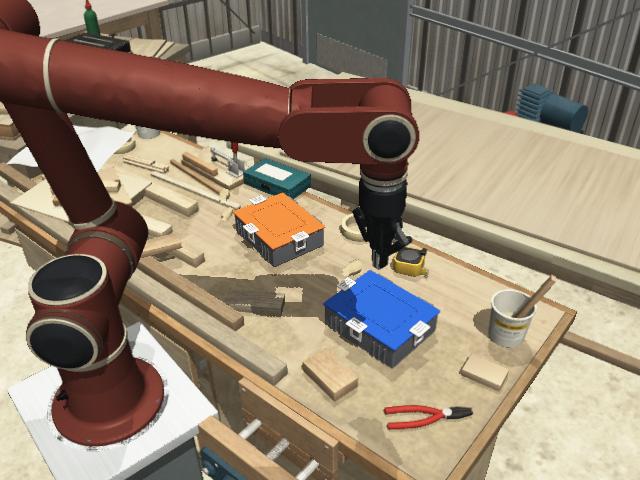

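The picture shows the case where it stood, with all three tabs down at about (257,199), (250,228) and (300,236). The arm is clear of everything, so I'm handing in.

```bash
python3 - <<'E'
from station import ctrl
print(ctrl.finish_job()); print(ctrl.get_obs()["t"])
E
```

```text
the job is handed in; nothing more can be done
None
the job is handed in; nothing more can be done
```

I pressed the front, left and right tabs straight down in that order with the closed fingertips. Each took about 4 N to slide and then hit a hard stop at TCP z = 0.047, with 19–25 N of vertical force at the end. I handed the job in at about 11.2 s.

**Last checks:**
- **Tab heights:** from two views the left tab top is at 67.0 mm and the right at 66.7 mm, where home should be 67 mm. The front read 63.7 mm in that last check, because its white patch in the picture merged with the latch below it. Its hard stop and the roughly 10 mm drop seen just after pressing both say it is home.
- **Case position:** the tab positions in x and y are within about 1 mm of where they started, so the case has not moved. The arm was clear and touching nothing.

**Disagreement:** the visible fingertips met the pads at about TCP z = 0.056. That puts them about 20 mm behind the TCP, not 11 mm ahead as the text says, so I went by the force and the pictures for depth.

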